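Release the air press and draw the plate out

ROBOT

A 6-joint arm with a two-finger parallel gripper is mounted at the origin on the work surface. World frame = base frame: x ahead of the robot, y to its left, z up, the work surface at z = 0. Lengths are in m, angles in rad, forces in N, time in s.
With the tool pointing down it reaches from about 0.2 to 0.875 m from the base axis. Payload 3.4 kg.
Tool frame: the origin (TCP) lies between the finger pads; the fingertips stand 25 mm ahead of it and the grasp point (between the pads) lies 6 mm ahead of it (r.nose_length is the z of the fingertips in the tool frame, in m); z points along the fingers, x is the direction in which the jaws open and shut, and the axes are right-handed (so a half turn about z gives the same grasp; the last joint's range is limited). The gripper opens to 94 mm and grips with 3 to 60 N. Pads are 16 mm wide; open, the fingers measure 119 mm over their backs; the gripper's body (75 mm by 177 mm) begins 78 mm behind the grasp point.
Start: joints at [-1.231, 0.276, 1.505, -0, 1.361, -0.121], TCP at [0.256, -0.515, 0.23] pointing down, gripper open.
Joint ranges: [-2.89, 2.89], [-0.75, 2.08], [0.22, 2.7], [-1.18, 4.32], [0.11, 2.71], [-2.7, 2.7]. Speed limits (rad/s): [2.57, 2.57, 3.14, 3.14, 3.14, 3.14].

INTERFACE

Orientations are given as a unit quaternion [w, x, y, z].
In Python, from plant import r, gripper_to, inverse_kinematics, vision, models, telemetry gives the robot as it stands. Calls block until the motion is done:
- r.move_to(position, orientation): joint-space move of the TCP to a pose.
- r.move_l(position, rot=None, vel=0.15, guard=None): straight line of the TCP; rot=None keeps the orientation; vel is the mean speed in m/s. With guard (N) it stops when the force on the tool has changed by that much, and returns True; else False.
- r.movej(angles): joint-space move.
- gripper_to(opening, f_grip=None): finger opening in m; f_grip is the grip in N (None keeps the last); returns when the fingers have stopped.
- r.hold(seconds).
- inverse_kinematics(position, orientation): joint angles nearest the present ones, or None.
- vision.snapshot(name): name is "scene" or "top"; returns the picture (480x640x3 uint8, red, green, blue); there is no depth.
- vision.get_calibration(name): a dict with "fx", "fy", "cx", "cy" (pixels), "D" ([k1, k2, p1, p2, k3] as OpenCV has them; the pictures are not rectified), "position" and "orientation" of the camera in the world. Camera axes: x right, y down, z forward; pixel columns grow to the right and rows downward; lengths in m; the calibration is good to about 2 mm. A picture is of the moment at which its call begins. get_calibration takes no time and is no camera call.
A pose or a line that the arm cannot do raises r.PlanningError and nothing moves.
- r.sign_off(): hands the job in, once; it reports no verdict.
Trained networks look in the newest picture that a camera, given by its name, has taken for a name from the list of things; names that differ only in an ending like _2 or _b are one class to them, and where a whole thing is asked for, a point or a joint stands for the part that bears it (a point fixed in the world has none). Each returns a list of dicts, best first, with "score" (0 to 1); they miss things now and then, are a little off and sometimes report something else, mostly with a low value. They report only what shows in the picture. A call takes as long as a camera call. They do not tell look-alikes from the thing itself.
- models.boxes_of(thing, camera): "at" ([x, y, z] in m, in world coordinates, good to about 4 mm: the middle of the surface that is visible of it).
- models.regions_of(thing, camera): "pixels" (480x640 bool, what is visible of it).
- models.mark_of(thing, camera): "at" ([x, y, z] in m, in world coordinates, good to about 4 mm: a listed point, or the origin of a listed thing).
Readings, each from a call of its own:
- telemetry.current_t(): time.
- telemetry.current_joints(): joint angles.
- telemetry.current_dq(): joint speeds.
- telemetry.current_joint_efforts(): joint torques, N m.
- telemetry.current_ee_pos(): TCP position.
- telemetry.current_tool_rot(): TCP orientation.
- telemetry.current_wrist_force(): force on the tool from outside, world axes, zero at the start.
- telemetry.current_torque(): the same for the moment, N m.
- telemetry.current_opening(): finger opening in m.
Only numpy, scipy, OpenCV 4.12 (cv2) and the standard library are available. Lean on these libraries where they do the work, as an engineer would, in place of code of your own. Each camera call takes 0.05 s, during which the arm holds its last target. There are 200 camera calls.

TASK

Release the bench air press: lift the locking collar on its hand valve, swing the lever right over to the front so the ram rises, and let the collar drop back to lock it there. Then press on top of the flat steel plate lying in the press and slide it back along the bed, without lifting it off, until it is home against the two front stops. Leave everything else on the bench where it is.

Things in the scene. Friction and masses are not known exactly. Their poses are not given: they have to be found in the camera images.
- press: Green C-frame bench air press, fixed, 374 mm high. Origin: on the bench top directly under the ram axis; x points to its back (column), -x to its front, y to its left, z up. Its flat bed, 150 mm wide, is 40 mm above the bench, from x = -190 to +75 mm. Side guides at y = +-53 to +-66 mm stand 6 mm above the bed, level with the plate's top, leaving a channel 106 mm wide.
- front_stop (a point): Middle of the line of the two steel front stops' inner faces (x = -180, y = 0 mm of the press), at the bed's top, 40 mm above the bench. The stops are 9 mm high, 10 mm thick, one at each side of a 44 mm wide finger notch in the bed's front edge (notch from x = -190 to -145 mm).
- head_front (a point): Middle of the lower front edge of the press's head, which overhangs the bed: x = -65 mm of the press, 185 mm above the bench; the head is 100 mm wide and 70 mm high. An upright tool cannot get at the plate under it: it must lean, upper end towards the front, by about 25 to 45 degrees.
- plate_mid (a point): Centre, half-way up, of the flat steel plate in the press: 140 mm (x) by 100 mm (y) by 6 mm, 0.5 to 0.75 kg, in the channel, x as the press's. It starts 20 mm in front of the ram axis, pinned by the ram's nose in its 30 mm bore (20 mm behind this point); home: at press x = -110 mm. Ram up, it slides on the oiled bed (friction 0.12); its top is dry: a fingertip pressing with 5 to 10 N drags it.
- lever (a joint): Lever of the hand valve, rad. 0 = leaning 0.42 rad from upright to the back (press +x), ram down; 0.84 = leaning 0.42 rad to the front (press -x), ram up. It swings in the press's x-z plane about lever_pivot, stays where left (about 0.1 N m) and cannot leave either end unless the collar is lifted.
- lever_pivot (a point): Pivot of the lever, axis along the press's y, at x = -100, y = -155, z = 60 mm of the press, inside the valve block (76 x 46 mm, top 70 mm above the bench; a slotted steel gate on it reaches 102 mm). The lever is a 9 mm rod; its black knob, 23 mm across, spans 96 to 114 mm from the pivot. A copper pipe leaves the block's back 45 mm above the bench.
- collar (a joint): Lift of the locking collar along the lever, m: 0 = down and locking, 0.010 = fully up. A spring of 4 N (down) to 6 N (up) pushes it down; lifted 7 mm or more it clears the gate and the lever swings; it drops back by itself at either end when let go.
- collar_mid (a point): Centre of the gripping part of the steel collar on the lever, under the knob: a knurled cylinder 32 mm across and 29 mm long, with a 39 mm flange below it. Its z axis runs along the lever to the knob. Collar down, it is 69.5 mm from the pivot. It can be pinched from above across the press's y with the knob between them; keep the fingers in line with the lever as it swings.
- ram (a joint): Lift of the ram, m: 0 = down, its 48 mm round shoulder on the plate and its 24 mm nose 4.5 mm deep in the plate's bore, so that the plate cannot slide; 0.018 = up. Driven by the valve lever alone, in proportion.
- spare: Loose bystander: a second plate of the same kind, 140 x 100 x 6 mm, lying flat on the bench to the right of the valve. Origin under its centre.
- socket: Loose bystander: dark steel impact socket, 32 mm across, 60 mm high, standing on the bench between bed and valve, in front. Origin under its centre.
- wrench: Loose bystander: steel wrench about 190 mm long, lying on the bench left of the press.
- mallet: Loose bystander: hammer 260 mm long with a dark head and wooden handle, lying on the bench on the left.
- spray: Loose bystander: spray can 66 mm across, 190 mm high, standing left of the press. Origin under its centre.
- filter: Loose bystander: white oil filter 76 mm across, 90 mm high, standing left of the press. Origin under its centre.
- mount: Loose bystander: dark strut top mount, 128 mm across, 38 mm high, lying on the bench on the right. Origin under its centre.
Things that resemble listed ones, but are neither listed nor needed, are in the scene too. What is shaped like the part that bears plate_mid but brown or purple is not meant.

How it is judged:
By the outcome, as a careful person would: the job done as asked, in the order asked, and still so for the second after the job is handed in, with the robot touching nothing.
It also fails if it takes over 54 s, if anything falls off the work surface, if the arm or the gripper's body presses on something with over 40 N, if the wrist force passes 120 N, or if a joint passes its speed limit or range.

## Working session

There is one attempt and no reset: what is moved stays moved. The work goes in short steps, each a Python script; the robot and the scene stay as the last script left them, time stands still between calls to the robot, and variables do not carry over. Pictures are saved under pics/ and viewed, on a budget of 10 in all, crops included, one or two more only if the job needs it, and the job is handed in when it is done.

```bash
ls; mkdir -p pics
python3 - <<'E'
from plant import r, vision, models, telemetry
import cv2, numpy as np
for c in ("scene","top"):
    im=vision.snapshot(c); cv2.imwrite(f"pics/{c}0.png",im[:,:,::-1])
    k=vision.get_calibration(c); print(c,np.round(k["position"],3),np.round(k["orientation"],3),k["fx"])
    for n in ("press","front_stop","head_front","plate_mid","lever_pivot","collar_mid","socket","spare"):
        print(n,[(np.round(d["at"],3).tolist(),round(d["score"],2)) for d in models.mark_of(n,c)][:3])
print(telemetry.current_t(), r.nose_length)
E
```

```text
pics
scene [ 1.229 -0.132  1.368] [-0.195  0.71   0.652 -0.181] 575.7498834710684
press [([0.604, 0.053, -0.001], 0.63)]
front_stop [([0.426, 0.045, 0.038], 0.98)]
head_front []
plate_mid [([0.645, -0.473, 0.004], 0.59), ([0.312, -0.186, 0.004], 0.55), ([0.586, 0.051, 0.045], 0.54)]
lever_pivot [([0.516, -0.107, 0.06], 0.89), ([0.301, 0.308, -0.002], 0.19)]
collar_mid [([0.582, 0.276, -0.002], 0.53), ([0.548, -0.107, 0.124], 0.52)]
socket [([0.421, -0.073, 0.001], 0.62), ([0.428, 0.04, 0.038], 0.23)]
spare [([0.555, -0.268, 0.001], 0.78)]
top [ 0.375 -0.067  1.11 ] [-0.035  0.714 -0.698  0.042] 437.7809788602437
press [([0.451, 0.186, -0.002], 0.39)]
front_stop [([0.426, 0.04, 0.034], 0.7)]
head_front [([0.542, 0.047, 0.181], 0.69)]
plate_mid [([0.583, 0.048, 0.044], 0.88), ([0.311, -0.187, 0.006], 0.81), ([0.648, -0.478, 0.004], 0.66)]
lever_pivot [([0.519, -0.106, 0.06], 0.81)]
collar_mid [([0.547, -0.108, 0.122], 0.74)]
socket [([0.416, -0.069, 0.001], 0.41)]
spare [([0.559, -0.27, -0.001], 0.91)]
0.9 0.025
```

View pics/scene0.png

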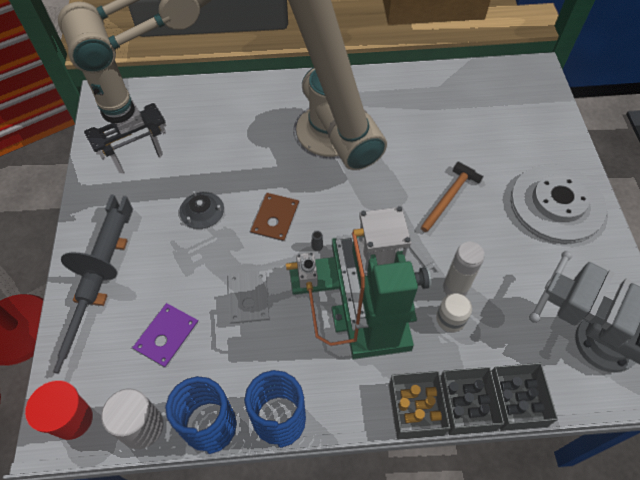

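View pics/top0.png

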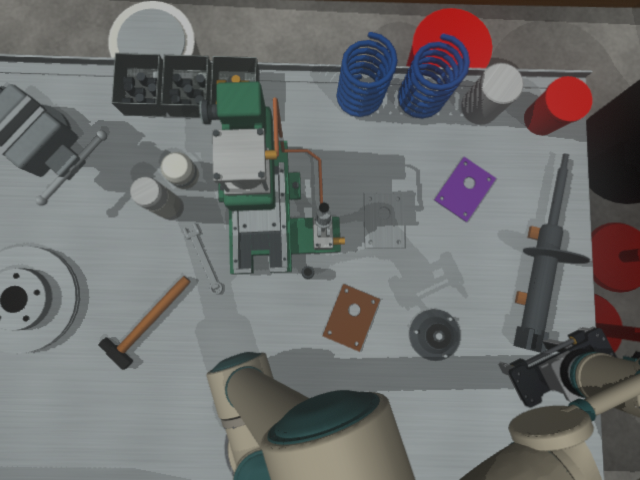

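Scene: the press is at centre, head at (385,300) in scene and its front towards the robot. The steel plate under the head is at top (262,245). Plate look-alikes: brown at top (352,317), purple at top (465,188), spare at top (385,220). None of those lies in the press, so I choose the one at (262,245). The valve lever knob is at top (323,208) and scene (307,265). The marker hit at (0.58,0.28) is on the left near the spray can, so I reject it.

Next I'll average the marks, fit the press pose and check it in one crop.

```bash
cat > h.py <<'E'
from plant import r, gripper_to, inverse_kinematics, vision, models, telemetry
import cv2, numpy as np, json
from scipy.spatial.transform import Rotation as R
def quat(m): 
    q=R.from_matrix(m).as_quat(); return [float(q[3]),*map(float,q[:3])]
def proj(P,c):
    k=vision.get_calibration(c); q=k["orientation"]; M=R.from_quat([*q[1:],q[0]]).as_matrix()
    K=np.array([[k["fx"],0,k["cx"]],[0,k["fy"],k["cy"]],[0,0,1]])
    p=(np.atleast_2d(P)-k["position"])@M
    return cv2.projectPoints(p,np.zeros(3),np.zeros(3),K,np.array(k["D"],float))[0][:,0]
try: POSE=json.load(open("pose.json"))
except OSError: POSE=None
def W(p):
    x,y,t=POSE; c,s=np.cos(t),np.sin(t); p=np.asarray(p,float)
    return np.array([x+c*p[0]-s*p[1],y+s*p[0]+c*p[1],p[2]])
def Rw(): return R.from_euler("z",POSE[2]).as_matrix()
def F(): return Rw().T@np.array(telemetry.current_wrist_force())   # force in press axes
def Tp(): # tcp in press axes
    p=np.array(telemetry.current_ee_pos()); p[:2]-=POSE[:2]; return Rw().T@p
PIV=np.array([-.1,-.155,.06])
def tool(lean,sgn=1): # press-frame tool: z axis for a tool whose upper end leans by `lean` to +x
    z=-np.array([np.sin(lean),0,np.cos(lean)]); x=np.array([0,sgn,0.]); return quat(Rw()@np.column_stack([x,np.cross(z,x),z]))
E
python3 - <<'E'
import h; from h import *
from scipy.optimize import least_squares
a=-.42; u=np.array([np.sin(.42),0,np.cos(.42)])
ref={"front_stop":[-.18,0,.04],"head_front":[-.065,0,.185],"plate_mid":[-.02,0,.043],"lever_pivot":PIV,"collar_mid":PIV+.0695*u}
obs=[]
for k in range(3):
  for c in ("scene","top"):
    vision.snapshot(c)
    for n,p in ref.items():
        d=[m["at"] for m in models.mark_of(n,c) if m["score"]>.3 and abs(m["at"][2]-p[2])<.012 and np.linalg.norm(np.array(m["at"])-[.53,0,m["at"][2]])<.16]
        if d: obs.append((n,c,p,d[0]))
def f(q):
    h.POSE=list(q); return np.concatenate([W(p)[:2]-np.array(d[:2]) for _,_,p,d in obs])
s=least_squares(f,[.607,.051,.04],loss="soft_l1",f_scale=.004)
h.POSE=list(s.x); json.dump(h.POSE,open("pose.json","w")); print(s.x)
for n in ref:
  for c in ("scene","top"):
    e=[W(p)-d for m,cc,p,d in obs if m==n and cc==c]
    if e: print(n,c,len(e),np.round(1e3*np.mean(e,0),1),np.round(1e3*np.std(e,0),1))
sh=[]
for c,(x0,y0,w,hh) in {"scene":(250,190,190,170),"top":(200,80,190,200)}.items():
    im=vision.snapshot(c)[:,:,::-1].copy(); z=4 if c=="scene" else 3
    im=cv2.resize(im,None,fx=z,fy=z,interpolation=cv2.INTER_CUBIC)
    P=[W(p) for p in list(ref.values())+[PIV+.114*u,[-.19,.075,.04],[-.19,-.075,.04],[-.065,.05,.255],[-.065,-.05,.255]]]
    for i,p in enumerate(proj(P,c)*z): cv2.drawMarker(im,tuple(int(v) for v in p),(0,0,255),cv2.MARKER_CROSS,12,1)
    im=im[y0*z:(y0+hh)*z,x0*z:(x0+w)*z]; sh.append(cv2.resize(im,(400,600 if c=='x' else int(400*im.shape[0]/im.shape[1]))))
H=max(i.shape[0] for i in sh); cv2.imwrite("pics/fit.png",np.hstack([cv2.copyMakeBorder(i,0,H-i.shape[0],0,0,0) for i in sh]))
# feasibility
for lever in np.linspace(0,.84,5):
    l=.42-lever; uu=np.array([np.sin(l),0,np.cos(l)])
    for rad in (.091,.17) : print(round(lever,2),rad,[None if (q:=inverse_kinematics(W(PIV+rad*uu),tool(l,sg))) is None else np.round(q,2).tolist() for sg in (1,-1)])
for x in (-.045,-.14):
    l=-.6; z=-np.array([np.sin(l),0,np.cos(l)]); print(x,[None if (q:=inverse_kinematics(W(np.array([x,0,.046])-.025*z),tool(l,sg))) is None else np.round(q,2).tolist() for sg in (1,-1)])
print(telemetry.current_t())
E
```

```text
[0.6058769  0.05289642 0.07010238]
front_stop scene 3 [-0.3 -2.5  2.4] [1.3 1.  2. ]
front_stop top 3 [0.1 0.1 3.8] [0.6 0.8 1.3]
head_front top 3 [0.2 1.6 0.8] [0.8 2.2 0.8]
plate_mid scene 3 [-0.5 -1.5  0.7] [0.9 1.  0.8]
plate_mid top 3 [ 3.5  2.7 -2.3] [1.1 1.9 1.3]
lever_pivot scene 3 [1.7 0.4 0.9] [1.3 1.4 0.6]
lever_pivot top 3 [ 0.4 -2.8  0.1] [1.6 0.2 0.7]
collar_mid scene 3 [-2.5  1.3  1. ] [0.6 0.5 0.3]
collar_mid top 3 [-2.2  1.   1.7] [1.6 0.7 1.5]
0.0 0.091 [[-0.23, 0.55, 1.36, -0.12, 1.63, -1.86], [-0.23, 0.55, 1.36, -0.12, 1.63, 1.28]]
0.0 0.17 [[-0.22, 0.55, 1.17, -0.12, 1.82, -1.87], [-0.22, 0.55, 1.17, -0.12, 1.82, 1.27]]
0.21 0.091 [[-0.28, 0.4, 1.54, -0.07, 1.4, -1.9], [-0.28, 0.4, 1.54, -0.07, 1.4, 1.24]]
0.21 0.17 [[-0.27, 0.37, 1.39, -0.07, 1.58, -1.9], [-0.27, 0.37, 1.39, -0.07, 1.58, 1.24]]
0.42 0.091 [[-0.34, 0.26, 1.73, -0.0, 1.15, -1.98], [-0.34, 0.26, 1.73, -0.0, 1.15, 1.16]]
0.42 0.17 [[-0.34, 0.21, 1.6, -0.0, 1.33, -1.98], [-0.34, 0.21, 1.6, -0.0, 1.33, 1.16]]
0.63 0.091 [[-0.43, 0.14, 1.92, 0.13, 0.89, -2.14], [-0.43, 0.14, 1.92, 0.13, 0.89, 1.0]]
0.63 0.17 [[-0.44, 0.05, 1.82, 0.12, 1.09, -2.13], [-0.44, 0.05, 1.82, 0.12, 1.09, 1.01]]
0.84 0.091 [[-0.55, 0.05, 2.12, 0.4, 0.66, -2.47], [-0.55, 0.05, 2.12, 0.4, 0.66, 0.67]]
0.84 0.17 [[-0.61, -0.08, 2.04, 0.34, 0.88, -2.43], [-0.61, -0.08, 2.04, 0.34, 0.88, 0.71]]
-0.045 [None, None]
-0.14 [[-0.17, 0.12, 2.49, 1.95, 0.15, 2.55], [-0.17, 0.12, 2.49, 1.95, 0.15, -0.59]]
2.8
```

View pics/fit.png

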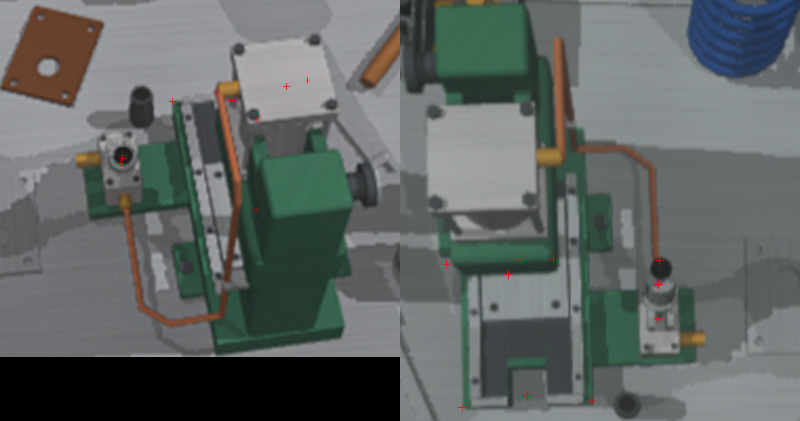

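The fit lands on the stops, bed corners, valve and head; residuals are 3 mm or less. The crop shows the lever knob at (660,268) in the right half, with the collar under it on the valve. The pipe riser runs beside the head. Next: find a lean for the slide that the arm can reach.

```bash
cat >> h.py <<'E'
def tool2(lean,az,sgn=1): # upper end leans to front by `lean`, azimuth az about z from press -x; jaws level
    z=np.array([np.cos(az)*np.sin(lean),np.sin(az)*np.sin(lean),-np.cos(lean)]); x=sgn*np.array([-np.sin(az),np.cos(az),0.])
    return quat(Rw()@np.column_stack([x,np.cross(z,x),z])), z
E
python3 - <<'E'
from h import *
for sg in (1,-1):
 for az in (-30,-15,0,15,30):
  for d in (25,28,32,36,40,44):
    q,z=tool2(np.radians(d),np.radians(az),sg); o=[]
    for x in (-.05,-.075,-.1,-.12,-.145):
        j=inverse_kinematics(W(np.array([x,0,.046])-.025*z),q); o.append(None if j is None else (round(j[3],2),round(j[4],2),round(j[5],2)))
    if all(o): print(sg,az,d,o)
E
```

```text
1 -30 25 [(np.float64(-0.55), np.float64(0.46), np.float64(-0.54)), (np.float64(-0.57), np.float64(0.45), np.float64(-0.51)), (np.float64(-0.59), np.float64(0.43), np.float64(-0.48)), (np.float64(-0.61), np.float64(0.42), np.float64(-0.46)), (np.float64(-0.63), np.float64(0.41), np.float64(-0.43))]
1 -30 28 [(np.float64(-0.72), np.float64(0.42), np.float64(-0.35)), (np.float64(-0.75), np.float64(0.41), np.float64(-0.31)), (np.float64(-0.78), np.float64(0.4), np.float64(-0.27)), (np.float64(-0.81), np.float64(0.39), np.float64(-0.24)), (np.float64(-0.84), np.float64(0.38), np.float64(-0.2))]
1 -30 32 [(np.float64(-1.0), np.float64(0.38), np.float64(-0.04)), (np.float64(-1.05), np.float64(0.38), np.float64(0.01)), (np.float64(-1.09), np.float64(0.37), np.float64(0.07)), (np.float64(-1.12), np.float64(0.37), np.float64(0.11)), (np.float64(-1.16), np.float64(0.37), np.float64(0.16))]
1 -15 25 [(np.float64(-0.28), np.float64(0.34), np.float64(-1.1)), (np.float64(-0.29), np.float64(0.32), np.float64(-1.09)), (np.float64(-0.3), np.float64(0.31), np.float64(-1.09)), (np.float64(-0.31), np.fl
[... 9562 characters left out ...]
(np.float64(1.22), np.float64(0.59), np.float64(-0.59)), (np.float64(1.21), np.float64(0.61), np.float64(-0.64))]
-1 30 40 [(np.float64(1.37), np.float64(0.6), np.float64(-0.67)), (np.float64(1.38), np.float64(0.62), np.float64(-0.73)), (np.float64(1.38), np.float64(0.63), np.float64(-0.78)), (np.float64(1.37), np.float64(0.65), np.float64(-0.81)), (np.float64(1.36), np.float64(0.67), np.float64(-0.86))]
-1 30 44 [(np.float64(1.52), np.float64(0.67), np.float64(-0.88)), (np.float64(1.52), np.float64(0.68), np.float64(-0.93)), (np.float64(1.51), np.float64(0.7), np.float64(-0.98)), (np.float64(1.5), np.float64(0.72), np.float64(-1.02)), (np.float64(1.48), np.float64(0.74), np.float64(-1.07))]
```

Run:
```python
from h import *
from scipy.optimize import least_squares
s=400/190
for n,a,b in (("brass",(228,90),(548,157)),("pipe front top",(221,90),(564,158)),("pipe corner",(238,185),(558,40)),("low end",(222,315),(578,149)),("cyl front-right corner",(237,47+3),(548,208))):
    A=np.array(a)/s+[250,190]; B=(np.array(b)-[400,0])/s+[200,80]
    q=least_squares(lambda p:np.r_[proj(p,"scene")[0]-A,proj(p,"top")[0]-B],[.6,0,.2]); p=q.x.copy(); p[:2]-=POSE[:2]
    print(n,np.round(1e3*(Rw().T@p)),"resid px",round(float(np.abs(q.fun).max()),1))
```

```text
brass [ -1. -56. 363.] resid px 0.0
pipe front top [ -2. -67. 363.] resid px 1.8
pipe corner [102. -67. 360.] resid px 0.7
low end [108. -69.  49.] resid px 1.1
cyl front-right corner [-44. -48. 366.] resid px 4.4
```

Run:
```python
from h import *
u=np.array([np.sin(.42),0,np.cos(.42)]); q=tool(.42,-1)
gripper_to(.094,30)
r.move_to(W(PIV+.155*u+[0,-.10,0]),q)
print(r.move_l(W(PIV+.155*u),vel=.12,guard=8))
im=vision.snapshot("scene"); cv2.imwrite("pics/pre.png",cv2.resize(im[170:340,220:440,::-1],None,fx=3,fy=3))
print(r.move_l(W(PIV+.084*u),vel=.08,guard=8), telemetry.current_t(), F(), Tp()-PIV)
```

```text
False
False 6.7417 [0.43554688 0.29238375 0.91486949] [ 0.03474116 -0.00014397  0.07707716]
```

View pics/pre.png

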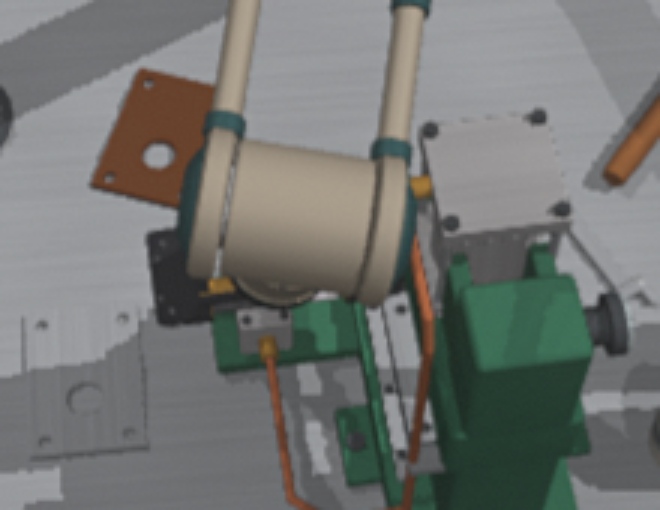

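The arm hides the grasp at this view: the wrist at (300,220) sits clear of the pipe at (425,280), with no contact forces. Now close on the collar, check the opening reads 32 mm, and lift.

Run:
```python
from h import *
u=np.array([np.sin(.42),0,np.cos(.42)])
def st(n): f=F(); print(n,"open",round(telemetry.current_opening(),4),"F",np.round(f,1),"axial",round(f@u,2),"rad",round((Tp()-PIV)@u*1e3,2),"t",round(telemetry.current_t(),2))
gripper_to(.02,45); st("grip")
if .029<telemetry.current_opening()<.036:
    for d in (.002,.004,.006,.0075,.0085):
        r.move_l(W(PIV+(.084+d)*u),vel=.03); st(d)
```

```text
grip open 0.0313 F [ 0.2 -2.  -0.8] axial -0.62 rad 84.06 t 7.73
0.002 open 0.0313 F [-1.3 -3.6 -5.3] axial -5.4 rad 85.38 t 7.98
0.004 open 0.0315 F [-2.8 -4.4 -4.6] axial -5.34 rad 87.81 t 8.23
0.006 open 0.0309 F [-1.  -5.5 -5.8] axial -5.71 rad 90.06 t 8.48
0.0075 open 0.0314 F [-2.3 -4.8 -4.9] axial -5.44 rad 91.5 t 8.73
0.0085 open 0.0314 F [-1.7 -5.5 -6.8] axial -6.89 rad 92.41 t 8.98
```

```bash
cat > arc.py <<'E'
from h import *
import sys
a,b,n,rad=map(float,sys.argv[1:5])
for L in np.linspace(a,b,int(n)+1)[1:]:
    l=.42-L; u=np.array([np.sin(l),0,np.cos(l)]); t=np.array([-u[2],0,u[0]])
    r.move_l(W(PIV+rad*u),tool(l,-1),vel=.05); f=F()
    print(round(L,2),"ax",round(f@u,1),"tan",round(f@t,1),"y",round(f[1],1),"open",round(telemetry.current_opening(),4),"rad",round((Tp()-PIV)@u*1e3,1),"t",round(telemetry.current_t(),1))
    if np.linalg.norm(f)>22: print("stop"); break
E
python3 arc.py 0 .21 3 .0926
```

```text
0.07 ax -5.1 tan -1.1 y -5.1 open 0.0313 rad 93.1 t 9.3
0.14 ax -6.8 tan -0.7 y -4.4 open 0.0315 rad 93.0 t 9.6
0.21 ax -5.9 tan -1.4 y -5.0 open 0.0312 rad 93.0 t 9.8
```

Small tangential force: the lever is swinging freely. Continuing.

```bash
python3 arc.py .21 .84 9 .0926
```

```text
0.28 ax -5.5 tan -0.6 y -5.2 open 0.0312 rad 92.9 t 10.1
0.35 ax -6.4 tan -0.4 y -5.2 open 0.0311 rad 92.9 t 10.4
0.42 ax -6.5 tan -1.2 y -5.9 open 0.0311 rad 92.9 t 10.7
0.49 ax -6.4 tan 0.6 y -5.3 open 0.031 rad 92.8 t 11.0
0.56 ax -5.4 tan -1.5 y -4.8 open 0.0311 rad 92.9 t 11.2
0.63 ax -7.1 tan -0.8 y -4.4 open 0.0312 rad 92.9 t 11.5
0.7 ax -6.5 tan -0.3 y -4.9 open 0.0313 rad 92.8 t 11.8
0.77 ax -5.3 tan -0.2 y -3.9 open 0.0312 rad 92.9 t 12.1
0.84 ax -5.9 tan 0.2 y -3.2 open 0.0312 rad 92.8 t 12.4
```

```bash
python3 arc.py .84 .90 3 .0926
python3 - <<'E'
from h import *
l=.42-.85; u=np.array([np.sin(l),0,np.cos(l)])
r.move_l(W(PIV+.0926*u),tool(l,-1),vel=.05)
r.move_l(W(PIV+.0845*u),vel=.04); f=F(); print("lowered ax",f@u,np.round(f,1),telemetry.current_opening())
gripper_to(.062,45); print("F",np.round(F(),1))
print(r.move_l(W(PIV+.150*u),vel=.1,guard=8))
r.move_l(W(PIV+.150*u+[-.03,-.03,.10]),vel=.15)
q,z=tool2(np.radians(36),np.radians(15),-1)
gripper_to(0.0,20)
r.move_to(W(np.array([-.12,0,.16])-.025*z),q)
for c in ("scene","top"):
    im=vision.snapshot(c); cv2.imwrite(f"pics/{c}2.png",im[:,:,::-1])
    for n in ("collar_mid","plate_mid"):
        print(c,n,[(np.round(d["at"],3).tolist(),round(d["score"],2)) for d in models.mark_of(n,c)][:3])
l=-.42;print("collar expect",W(PIV+.0695*np.array([np.sin(l),0,np.cos(l)])),telemetry.current_t())
a=cv2.imread("pics/scene2.png")[170:340,220:440];b=cv2.imread("pics/top2.png")[120:300,190:390]
a=cv2.resize(a,(400,309));b=cv2.resize(b,(400,360));cv2.imwrite("pics/after.png",np.hstack([cv2.copyMakeBorder(a,0,51,0,0,0),b]))
E
```

```text
0.86 ax -5.7 tan -0.9 y -2.7 open 0.0316 rad 92.7 t 12.6
0.88 ax -6.4 tan -6.3 y -0.1 open 0.0313 rad 93.0 t 12.9
0.9 ax -6.9 tan -7.5 y 0.6 open 0.031 rad 93.2 t 13.1
lowered ax 12.244001424476178 [-2.9 -0.6 12.1] 0.03129804699968102
F [ 1.1 -0.6  0.2]
False
scene collar_mid [([0.49, -0.111, 0.12], 0.8), ([0.444, 0.189, 0.005], 0.62)]
scene plate_mid [([0.648, -0.472, 0.002], 0.84), ([0.584, 0.05, 0.043], 0.77)]
top collar_mid [([0.522, -0.103, 0.062], 0.69), ([0.492, -0.111, 0.122], 0.5), ([0.45, 0.186, 0.0], 0.21)]
top plate_mid [([0.583, 0.046, 0.048], 0.92), ([0.311, -0.187, 0.009], 0.87), ([0.646, -0.477, 0.0], 0.62)]
collar expect [ 0.48870974 -0.1107124   0.12345968] 18.3
```

View pics/after.png

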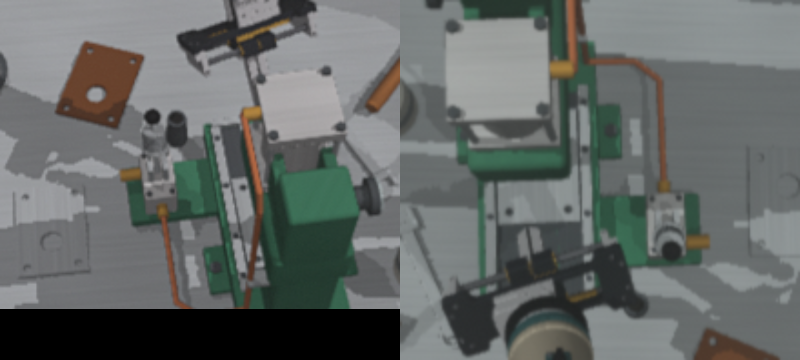

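Lever is over at the front: knob at left-half (152,117), right-half (670,250). Its collar mark is within 2–3 mm of the locked pose. Pushing it down met a hard 12 N stop after the full 8 mm, so it has dropped. The plate has not moved. Now the press and slide.

```bash
cat >> h.py <<'E'
Q,Z=(None,None) if POSE is None else tool2(np.radians(36),np.radians(15),-1)
def tip(x,z,y=0): return W(np.array([x,y,z])-.025*Z)
def T(): return Tp()+.025*Z
def show(n): print(n,"F",np.round(F(),1),"tip",np.round(1e3*T(),1),"t",round(telemetry.current_t(),1))
E
python3 - <<'E'
from h import *
r.move_l(tip(-.12,.068),vel=.15)
show("low")
g=r.move_l(tip(-.055,.062),vel=.1,guard=8); show(g)
if not g:
    g=r.move_l(tip(-.055,.042),vel=.02,guard=4); show(g)
    z=T()[2]
    for i in range(10):
        if not g or F()[2]>6.5: break
        z-=.0004; r.move_l(tip(-.055,z),vel=.01); show(i)
E
```

```text
low F [0.8 0.  0.1] tip [-119.7   -0.3   68.2] t 19.2
False F [-0.6  0.2  0.2] tip [-55.6   0.4  61.7] t 20.0
True F [-0.6  0.   3.3] tip [-54.7  -0.   50.9] t 20.6
0 F [-0.8  0.5  4.4] tip [-54.7  -0.1  50.9] t 20.9
1 F [-0.8 -0.2  7.4] tip [-54.5   0.   50.7] t 21.1
```

Run:
```python
from h import *
zc=.0501; x=-.0547
while x>-.1365:
    x-=.009; zc-=np.clip((8-F()[2])*.0001,-.0005,.0005); r.move_l(tip(x,zc),vel=.04); show(round(zc*1e3,2))
    if not 3<F()[2]<16 or F()[0]>8: break
vision.snapshot("scene"); vision.snapshot("top")
for c in ("scene","top"): print([np.round(d["at"],3).tolist() for d in models.mark_of("plate_mid",c)][:4])
print("home",W([-.11,0,.043]))
```

```text
50.04 F [-1.5  0.3  7.1] tip [-63.8   0.1  50.6] t 21.5
49.95 F [-2.  -0.   9.1] tip [-73.1   0.2  50.5] t 21.9
50.06 F [-2.5 -0.6  9.9] tip [-82.3   0.3  50.5] t 22.2
50.25 F [-2.4 -0.8  9.1] tip [-91.6   0.3  50.5] t 22.6
50.35 F [-2.1 -0.6 10.7] tip [-100.8    0.4   50.5] t 23.0
50.62 F [-1.  -0.4  8.4] tip [-110.1    0.5   50.6] t 23.4
50.66 F [-0.8 -0.6  8.3] tip [-119.2    0.6   50.6] t 23.7
50.7 F [-2.2 -0.9  9.3] tip [-128.3    0.6   50.6] t 24.1
50.83 F [-1.5  0.2  9.3] tip [-137.4    0.6   50.6] t 24.5
50.95 F [-0.9 -0.7  7.6] tip [-146.3    0.5   50.7] t 24.9
[[0.314, -0.186, 0.003], [0.645, -0.474, 0.003], [0.495, 0.045, 0.042], [0.273, -0.394, 0.003]]
[[0.646, -0.474, -0.0], [0.492, 0.039, 0.046], [0.313, -0.187, 0.005]]
home [0.49614707 0.04519148 0.043     ]
```

Plate dragged along about 90 mm. Now push on in small steps until the stops show in the force.

Run:
```python
from h import *
zc=.05095; x=-.1460
for i in range(7):
    x-=.0012; zc-=np.clip((8.5-F()[2])*.0001,-.0003,.0003); r.move_l(tip(x,zc),vel=.02); show(i)
    if F()[0]>6: break
```

```text
0 F [0.6 0.4 6. ] tip [-147.9    0.3   50.7] t 25.3
1 F [1.8 0.7 5.6] tip [-148.5    0.2   50.7] t 25.6
2 F [3.5 1.3 5.3] tip [-1.492e+02  1.000e-01  5.070e+01] t 25.8
3 F [4.6 0.9 6.2] tip [-150.    -0.    50.7] t 26.1
4 F [2.9 1.3 6.7] tip [-1.51e+02 -1.00e-01  5.06e+01] t 26.3
5 F [5.4 0.7 7.1] tip [-1.519e+02 -1.000e-01  5.060e+01] t 26.6
6 F [ 4.9 -0.8  6.9] tip [-153.    -0.2   50.6] t 26.8
```

Fx rose from 0 to about 5 N and saturated, with the tip now slipping: the plate is against the stops. Lift off, withdraw and look.

Run:
```python
from h import *
t=T(); r.move_l(tip(t[0],.075,t[1]),vel=.06); r.move_l(tip(-.20,.2),vel=.15)
r.move_l(W([-.33,-.10,.33]),vel=.2)
show("off")
o=[]
for c in ("scene","top"):
    im=vision.snapshot(c); cv2.imwrite(f"pics/{c}3.png",im[:,:,::-1])
    for n in ("plate_mid","collar_mid","socket","spare","wrench","front_stop"): print(c,n,[np.round(d["at"],3).tolist() for d in models.mark_of(n,c) if d["score"]>.4][:4])
print("home",W([-.11,0,.043]))
a=cv2.imread("pics/scene3.png")[170:340,250:420];b=cv2.imread("pics/top3.png")[180:290,220:350]
cv2.imwrite("pics/end.png",np.hstack([cv2.resize(a,(400,400)),cv2.resize(b,(400,400))]))
```

```text
off F [-0.5  0.9 -0.4] tip [-315.6  -95.6  309.2] t 29.6
scene plate_mid [[0.497, 0.046, 0.041], [0.303, 0.31, -0.002], [0.648, -0.474, 0.003], [0.313, -0.185, 0.004]]
scene collar_mid [[0.489, -0.112, 0.124], [0.423, -0.076, -0.001], [0.301, 0.308, -0.002]]
scene socket [[0.424, -0.076, -0.0]]
scene spare [[0.555, -0.267, 0.002]]
scene wrench []
scene front_stop [[0.427, 0.044, 0.037]]
top plate_mid [[0.646, -0.478, 0.003], [0.311, -0.189, 0.006], [0.489, 0.04, 0.046]]
top collar_mid [[0.492, -0.111, 0.122]]
top socket [[0.418, -0.072, -0.001], [0.423, 0.039, 0.035]]
top spare [[0.557, -0.27, 0.0]]
top wrench [[0.45, 0.186, -0.003]]
top front_stop [[0.425, 0.042, 0.036]]
home [0.49614707 0.04519148 0.043     ]
```

View pics/end.png

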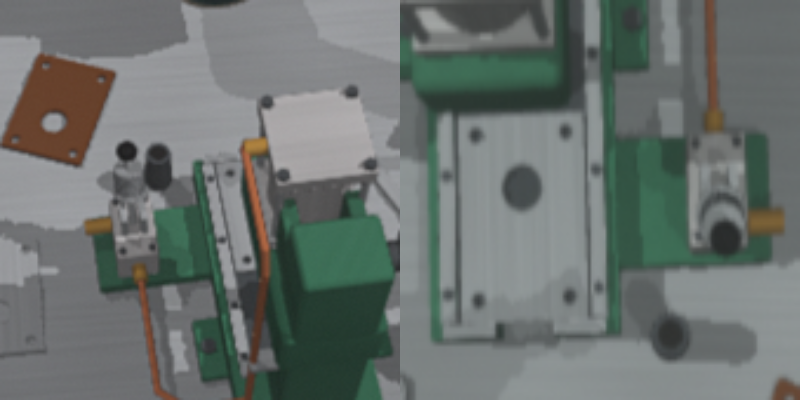

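The close view shows the plate square in the channel, with its front edge on the stops (470,328) and (580,325). The bore at (520,187) is out in front of the head. The lever is at the front with its knob at (725,238), and the socket is unmoved at (670,338). Signing off.

```bash
python3 -c "
from plant import r
r.sign_off()"
```

```text
the job is handed in; nothing more can be done
```

The press is released and the plate is home against its front stops. I handed the job in at about 30 s of the 54 s limit, with the robot clear of everything.

**What I did**
- **Valve:** I pinched the collar, lifted it about 8.5 mm and swung the lever right over until it met its front end stop. I then lowered the collar and let go.
- **Plate:** With the closed fingertips leaning 36°, I pressed on the plate at about 5–11 N (so just over the suggested 10 N at one reading) and slid it about 90 mm along the bed.

**Last checks**
- **Collar:** When lowered it met a firm stop (12 N). Both cameras place it within about 4 mm of its locked position at the front.
- **Ram:** I did not measure its lift directly, but the plate slid freely.
- **Plate:** Sliding took little force. At the end the horizontal force rose to about 5 N and the fingertip slipped, so the plate was hard against the stops. The final picture shows it square on both stops.
- **Disagreement:** The scene camera puts the plate within 1–2 mm of home. The top camera reads it about 8 mm off, which would be past the stops, so I put that down to reading error.
- **Bystanders:** The socket and spare plate were reported where they started, within reading error. The wrench showed only in the top camera. I did not re-check the mallet, spray can, filter or mount; the robot had no reason to touch them.

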